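Shift the plate shaker's gear lever to the green speed and start it

TASK

Push the plate shaker's black-ball gear lever out of its off slot and through the H-shaped gate, fully home into the speed slot with the green marker, without putting it into any other speed slot on the way. Then press the white start button all the way down and let go; do not press it before the lever is in the green slot. Push gently with the fingertips or the outside of the fingers only, do not grip the lever, and leave the dishes and everything else on the bench where they are.

Things in the scene. Friction and masses are not known exactly. Their poses are not given: they have to be found in the camera images.
- shaker: white bench-top plate shaker with a blue band, fixed, 250 (x) x 240 (y) mm, housing top 76 mm above the bench. Origin: middle of its underside. Own x: front to rear, y: to its left; turned up to 20 degrees. Front half: deck with the steel gear gate (left) and white start button (right). Rear half: low platform (x +6 to +120 mm, floor 97, rim 102 mm above the bench) with two dishes
- gate_centre (a point): centre of the upper face of the steel gate plate (104 x 100 mm), 95 mm above the bench, at (-68, +35) mm in the shaker's frame, axes as the shaker's. Slots are 14 mm wide with rounded inner corners; their steel edges block the stem. A cross channel runs along y through here, 35 mm each way. From its middle the off slot runs frontward only, to x = -29 mm
- channel_left (a point): left end of the cross channel, on the plate's upper face, +28 mm along the shaker's y from the gate centre. From here one speed slot runs rearward and one frontward (along the shaker's x), each ending 29 mm away
- channel_right (a point): right end of the cross channel, -28 mm along the shaker's y from the gate centre. From here one speed slot runs rearward and one frontward, each ending 29 mm away
- lever: gear lever: 10 mm steel stem with a black ball on top and a 16 mm collar, 12 mm high, under the ball. Origin: its pivot (universal joint) below the gate centre, 12 mm above the bench; its z runs up the stem to the ball. It stays where it is left; a sideways push of about 2 N on the ball moves it; the gate or its stops block it
- lever_ball (a point): centre of the lever's black ball, 28 mm in diameter, 130 mm from the pivot: when upright 142 mm above the bench (47 mm above the gate plate). In the off slot about 29 to 36 mm in front of the gate centre; fully home in a speed slot about 35 mm to the rear or front and 42 to 44 mm to the side of it
- lever_foot (a point): point on the stem where it passes the gate plate, 83 mm from the pivot: shows which slot the lever is in. Fully home in a speed slot it is about 24 mm to the rear or front, and 28 mm to the side, of the gate centre
- gear_shift (a joint): lever's lean to the rear (positive, the shaker's +x) or front (negative), rad. 0 = in the cross channel; stops at +0.29 and -0.29 = home in a slot. Starts at -0.28 to -0.23 (off slot). The stem goes sideways only within about 0.03 of 0
- gear_cross (a joint): lever's lean to the left (positive, the shaker's +y) or right (negative), rad. 0 = off slot; stops at +0.345 and -0.345, in line with the left and right speed slots (play about 0.03)
- start (a joint): travel of the start button, m: 0 up, 0.006 fully down; springs back by itself; fully down takes 5 N
- start_top (a point): centre of the upper face of the white start button, 32 mm in diameter in a black housing, at (-70, -72) mm in the shaker's frame, 98 mm above the bench when up; pressed straight down
- marker_green: green round speed marker, 16 mm in diameter, 3 mm high, fixed flat on the gate plate beyond the end of one of the four speed slots (at +-42 mm along the shaker's x and +-30 mm along its y from the gate centre); which colour is at which slot differs each time. Origin: centre of its underside
- marker_red: red round speed marker, 16 mm in diameter, 3 mm high, fixed flat on the gate plate beyond the end of one of the four speed slots (at +-42 mm along the shaker's x and +-30 mm along its y from the gate centre); which colour is at which slot differs each time. Origin: centre of its underside
- marker_blue: blue round speed marker, 16 mm in diameter, 3 mm high, fixed flat on the gate plate beyond the end of one of the four speed slots (at +-42 mm along the shaker's x and +-30 mm along its y from the gate centre); which colour is at which slot differs each time. Origin: centre of its underside
- marker_yellow: yellow round speed marker, 16 mm in diameter, 3 mm high, fixed flat on the gate plate beyond the end of one of the four speed slots (at +-42 mm along the shaker's x and +-30 mm along its y from the gate centre); which colour is at which slot differs each time. Origin: centre of its underside
- dish_left: flat lidded Petri dish, red, 84 mm across, 15 mm high, loose on the left (+y) half of the shaker's platform; loose, to be left alone. Origin: centre of its underside
- dish_right: flat lidded Petri dish, yellow, 84 mm across, 15 mm high, loose on the right (-y) half of the platform; loose, to be left alone. Origin: centre of its underside
- cup_red: specimen cup with red lid, 65 mm across, 67 mm high, left of the shaker; loose, to be left alone. Origin: centre of its underside
- bottle_blue: small culture bottle, dark red with blue cap, 34 mm across, 117 mm high, left of the shaker; loose, to be left alone. Origin: centre of its underside
- cup_orange: specimen cup with orange lid, 65 mm across, 67 mm high, right of the shaker; loose, to be left alone. Origin: centre of its underside
- felt_pen: white and blue felt pen lying on the bench, 135 mm long, 17 mm thick, to the right; loose, to be left alone. Origin: centre of its underside
- tally: round white hand tally counter, 56x67x21 mm, on the bench right of the shaker; loose, to be left alone. Origin: centre of its underside

How it is judged:
By the outcome, as a careful person would: the job done as asked, in the order asked, and still so for the second after the job is handed in, with the robot touching nothing.
It also fails if it takes over 51 s, if anything falls off the work surface, if the arm or the gripper's body presses on something with over 40 N, if the wrist force passes 120 N, or if a joint passes its speed limit or range.

ROBOT

A 7-joint arm with a two-finger parallel gripper is mounted at the origin on a cart in front of the work surface, level with it; the furniture and walls round the work are solid. World frame = base frame: x ahead of the robot, y to its left, z up, the work surface at z = 0. Lengths are in mm, angles in rad, forces in N, time in s.
With the tool pointing down it reaches from about 375 to 925 mm from the base axis. Payload 3.1 kg.
Tool frame: the origin (TCP) lies between the finger pads; the fingertips stand 19 mm ahead of it and the grasp point (between the pads) is the TCP; z points along the fingers, y is the line along which they close (so a half turn about z gives the same grasp; the last joint's range is limited). The gripper opens to 85 mm and grips with 20 to 120 N. Pads are 22 mm wide; open, the fingers measure 114 mm over their backs; the gripper's body (76 mm by 85 mm) begins 54 mm behind the grasp point. The pads swing forward as they close: fully open they stand 13 mm farther back than shut.
Start: joints at [1.063, 0.383, 0.044, 1.598, -0.018, 1.161, -0.05], TCP at [258.996, -596.175, 250.269] pointing down, gripper open.
Joint ranges: [-2.61, 2.61], [-0.41, 2.15], [-1.48, 1.57], [0, 2.5], [-1.57, 4.71], [0.05, 1.97], [-2.85, 2.85]. Speed limits (rad/s): [2.79, 2.79, 3.14, 3.14, 3.14, 3.14, 3.14].

INTERFACE

Orientations are given as a unit quaternion [w, x, y, z].
In Python, from bench import sense, read_camera, job_done gives the robot as it stands.
- The arm moves only by the shell command python3 -m pendant 'ROWS'. ROWS is text: rows parted by semicolons, each of 5 numbers parted by spaces: the finger opening in mm, from 0 to 85.4, then the shift along the tool's x, y, z in mm, then the turn about the tool's z in degrees. In form: claw tx ty tz turn; .... A call has 1 to 20 rows; each row shifts and turns the commanded pose from where the row before left it, along the tool's axes as they then stand; what a row does not reach is not made up. A row lasts 1/8 s, in which the tool goes at most 62.5 mm and 10.7 degrees, less where a joint would pass 70% of its speed; a pose out of reach is approached as far as the arm can. A call is refused whole if a number of a shift passes 62.5 or a number of a turn 10.7, either way. A call with a gripper value outside its range is refused whole. The fingers move at their own pace and stop on an object; the grip force is fixed at half the most. Time passes only in rows, so rows that do not move let the fingers close. It gives the time, the measured TCP pose, the force, the opening and the grip force at its end, in the units of the state.
- sense(): the state, without advancing time (a new reading comes with each control period).
- read_camera(name): name is "scene" or "top"; returns a dict with "frame" (480x640x3 uint8, blue, green, red), "vertical_fov" (degrees; the focal length in pixels is half the picture's height over the tangent of half this angle, whatever the lens; pixels are square), "cx", "cy" (the principal point, pixels), "rvec" (rotation vector, rad) and "tvec" (3), from world to camera coordinates, as OpenCV has them. Camera axes: x right, y down, z forward; pixel columns grow to the right and rows downward; lengths in mm; the calibration is good to about 2 mm. A picture is of the moment at which its call begins. There is no depth.
- job_done(): hands the job in; it is judged then, once.
The state is a dict: "time_s": time; "joints": joint angles; "joint_vel": joint speeds; "tau": joint torques, N m; "eef_pos": TCP position; "orientation": TCP orientation; "force": force on the tool from outside, world axes, zero at the start; "torque": the same for the moment, N m; "finger_gap": opening from 0.0 (shut) to 1.0 (fully open); "finger_force": force on a finger pad.
Only numpy, scipy, OpenCV 4.12 (cv2) and the standard library are available. Lean on these libraries where they do the work, as an engineer would, in place of code of your own. Each camera call takes 0.05 s, during which the arm holds its last target. There are 200 camera calls.

## Working session

There is one attempt and no reset: what is moved stays moved. The work goes in short steps, Python scripts to look and compute and a shell command to move; the robot and the scene stay as the last step left them, time stands still between calls to the robot, and variables do not carry over. Pictures are saved under pics/ and viewed, at most 10 in all, crops included, and the job is handed in when it is done.

```bash
mkdir -p pics; ls
python3 - <<'E'
from bench import *
import cv2
for n in("scene","top"):
    c=read_camera(n); cv2.imwrite(f"pics/{n}0.png",c["frame"]); print(n,c["vertical_fov"],c["cx"],c["cy"],c["rvec"],c["tvec"])
s=sense(); print(s)
E
```

```text
pics
scene 56.351120646034005 318.6991781724978 235.7665066416836 [ 2.25453646 -0.64931759  0.30176128] [-522.64072584  215.82504049 1167.45376737]
top 53.16740978507082 315.5664805103329 231.14438593042905 [ 2.18211782 -2.16140805  0.13709822] [ -88.36342617  569.5770978  1176.85839533]
{'time_s': 0.1, 'joints': array([ 1.06321542,  0.38373266,  0.04381211,  1.59944615, -0.0178914 ,
        1.1612084 , -0.04989142]), 'joint_vel': array([ 2.91888128e-03, -1.80403119e-03,  3.64732791e-04, -3.55003577e-03,
       -7.71706860e-05, -1.43983180e-03, -2.07774346e-03]), 'tau': array([ 3.28105561e-03, -4.34724462e+01,  1.02931067e+00, -2.50453752e+01,
        1.07566570e-02,  5.45245683e-03,  2.72160287e-05]), 'eef_pos': array([ 258.64866518, -595.42322619,  249.01210847]), 'orientation': array([-1.16202713e-03,  9.79070958e-01,  2.03515639e-01, -3.04698246e-04]), 'force': array([ 0.21810996, -0.68919749, -0.29300065]), 'torque': array([ 0.09030098, -0.05027765,  0.01888844]), 'finger_force': 0.0, 'finger_gap': 1.0008257401906437}
```

View pics/scene0.png

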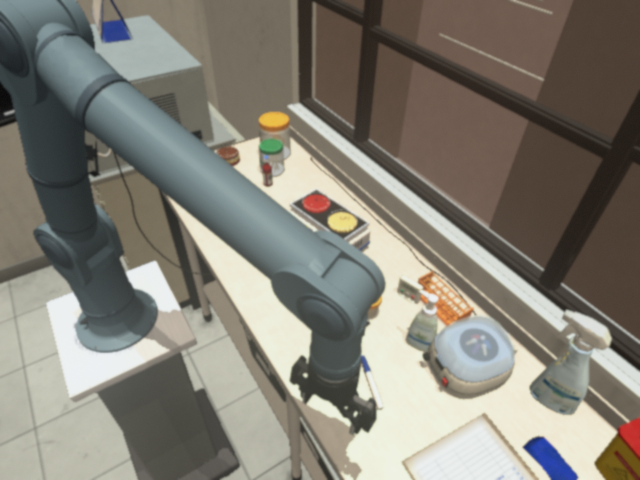

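View pics/top0.png

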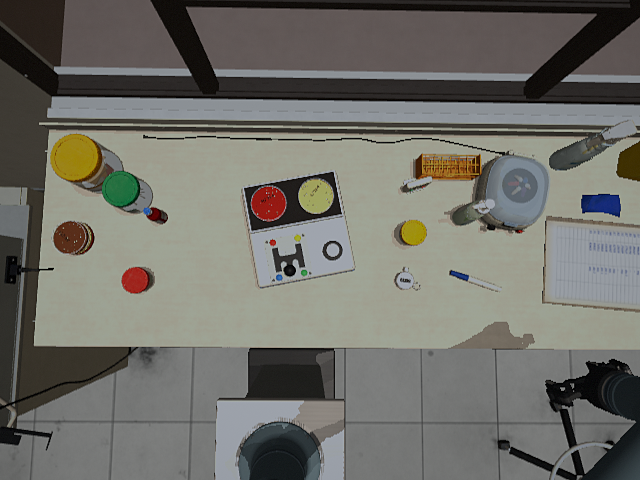

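The top view shows the shaker turned slightly, with red at (272,242), yellow (297,238), blue (279,278) and green (304,273). Green is the front-right slot. The start button is at (332,250) and the lever ball at about (290,269).

```bash
cat > h.py <<'E'
from bench import *
import cv2, numpy as np
def cam(n="top"):
    c=read_camera(n); c["f"]=240/np.tan(np.radians(c["vertical_fov"]/2)); c["R"]=cv2.Rodrigues(np.array(c["rvec"],float))[0]; c["t"]=np.array(c["tvec"],float); return c
def ray(c,u,v,z):
    d=c["R"].T@np.array([(u-c["cx"])/c["f"],(v-c["cy"])/c["f"],1]); o=-c["R"].T@c["t"]
    return o+d*(z-o[2])/d[2]
def proj(c,p):
    q=c["R"]@np.array(p,float)+c["t"]; return q[:2]/q[2]*c["f"]+[c["cx"],c["cy"]]
def cen(m,box):
    x0,y0,x1,y1=box; k=np.zeros(m.shape,np.uint8); k[y0:y1,x0:x1]=m[y0:y1,x0:x1]; M=cv2.moments(k,True); return (M["m10"]/M["m00"],M["m01"]/M["m00"],M["m00"])
E
python3 - <<'E'
from h import *
c=cam(); im=c["frame"]; hsv=cv2.cvtColor(im,cv2.COLOR_BGR2HSV)
H,S,V=[hsv[...,i].astype(int) for i in range(3)]; sat=((S>90)&(V>60)).astype(np.uint8)
px={"red":(272,242),"yellow":(297,238),"blue":(279,278),"green":(304,273)}
loc={"red":(42,30),"yellow":(42,-30),"blue":(-42,30),"green":(-42,-30)}
W=[];L=[]
for k,(u,v) in px.items():
    a=cen(sat,(u-7,v-7,u+8,v+8)); p=ray(c,a[0],a[1],98); W.append(p[:2]);L.append(loc[k]); print(k,np.round(a,1),p.round(1))
W=np.array(W);L=np.array(L,float); g=W.mean(0); w=W-g
yaw=np.arctan2((L[:,0]*w[:,1]-L[:,1]*w[:,0]).sum(),(L*w).sum()); R=np.array([[np.cos(yaw),-np.sin(yaw)],[np.sin(yaw),np.cos(yaw)]])
print("gate",g,"yaw",np.degrees(yaw),"resid",(w-L@R.T).round(1).tolist())
print("start pred",g+R@[-2,-107], ray(c,332,250,98))
dark=(V<45).astype(np.uint8)
a=cen(dark,(283,263,297,277)); b=ray(c,a[0],a[1],142); print("ball",a,b,R.T@(b[:2]-g))
cv2.imwrite("pics/z.png",cv2.resize(im[165:295,235:365],None,fx=4.6,fy=4.6,interpolation=cv2.INTER_CUBIC))
E
```

```text
red [272.3 242.2  34. ] [535.5  20.6  98. ]
yellow [297.2 237.6  33. ] [547.2 -38.5  98. ]
blue [278.8 277.1  32. ] [453.3   3.8  98. ]
green [303.6 272.3  29. ] [465.1 -54.5  98. ]
gate [500.30787516 -17.13922156] yaw 11.30592773035096 resid [[-0.1, 0.1], [-0.1, -0.2], [0.1, -0.2], [0.1, 0.3]]
start pred [ 519.32377917 -122.45491553] [ 518.45751087 -121.33886638   98.        ]
ball (289.3818181818182, 269.4727272727273, 110.0) [470.09887365 -22.6239722  142.        ] [-30.69804931   0.54408647]
```

View pics/z.png

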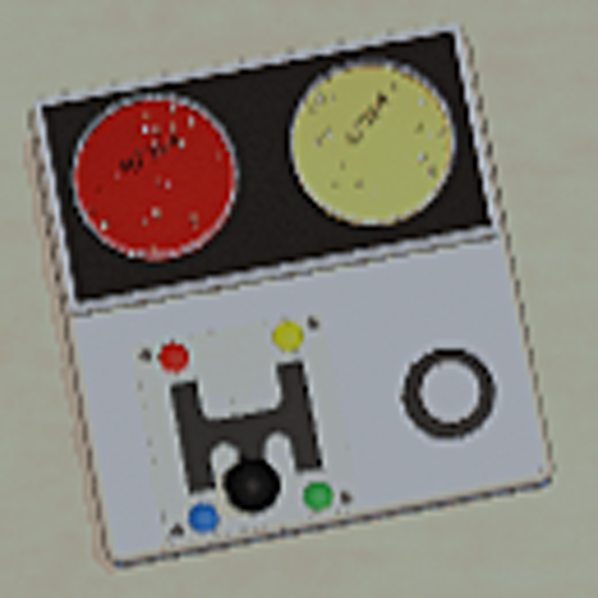

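The pose fit is tight, with residuals of 0.3 mm or less. Green is confirmed as the front-right slot. I'll turn the tool to line up with the shaker (tool x = shaker x, tool y = shaker −y), close the fingers and travel high to a point in front of the ball.

```bash
cat > w.py <<'E'
from h import *
from scipy.spatial.transform import Rotation as Ro
g=np.array([500.3,-17.1]); y=np.radians(11.3); R=np.array([[np.cos(y),-np.sin(y)],[np.sin(y),np.cos(y)]])
def where():
    s=sense(); p=s["eef_pos"]; q=s["orientation"]; X=Ro.from_quat([*q[1:],q[0]]).as_matrix()
    print("t",round(s["time_s"],2),"gatexyz",(R.T@(p[:2]-g)).round(1),p[2].round(1),"yaw err",round(np.degrees(np.arctan2(X[1,0],X[0,0]))-11.3,2),"zaxis",X[:,2].round(3),"F shaker",(R.T@s["force"][:2]).round(1),s["force"][2].round(1),"gap",round(s["finger_gap"],2))
def ball():
    c=cam(); V=c["frame"].max(2); hsv=cv2.cvtColor(c["frame"],cv2.COLOR_BGR2HSV)
    return c
if __name__=="__main__": where()
E
python3 -m pendant '0 0 0 0 6.1; 0 0 0 0 6.1; 0 23 -43.3 0 0; 0 23 -43.3 0 0; 0 23 -43.3 0 0; 0 23 -43.3 0 0; 0 23 -43.3 0 0; 0 23 -43.3 0 0; 0 23 -43.3 0 0; 0 23 -43.3 0 0; 0 23 -43.3 0 0; 0 23 -43.3 0 0; 0 23 -43.3 0 0; 0 23 -43.3 0 0; 0 0 0 0 0; 0 0 0 0 0' ; python3 w.py
```

```text
time_s: 2.15
eef_pos: [427.6, -33.1, 250.0]
orientation: [0.0, 0.995, 0.098, -0.0]
force: [-0.1, -0.5, 0.1]
finger_gap: 0.0
finger_force: 0.0
t 2.15 gatexyz [-74.4  -1.4] 250.0 yaw err -0.01 zaxis [-0.001 -0.001 -1.   ] F shaker [-0.2 -0.4] 0.1 gap 0.0
```

```bash
python3 -m pendant '0 0 -2 30 0; 0 0 0 30 0; 0 0 0 30 0; 0 0 0 19 0; 0 5 0 0 0; 0 5 0 0 0; 0 3 0 0 0; 0 3 0 0 0;0 3 0 0 0;0 3 0 0 0;0 3 0 0 0; 0 0 0 0 0' ; python3 w.py
python3 - <<'E'
from h import *
for n in ("top","scene"):
    c=cam(n); u,v=proj(c,[490,-25,130]).astype(int); print(u,v)
    k=c["frame"][max(v-40,0):v+40,u-50:u+50]; cv2.imwrite(f"pics/a_{n}.png",cv2.resize(k,None,fx=4,fy=4))
a=cv2.imread("pics/a_top.png");b=cv2.imread("pics/a_scene.png");cv2.imwrite("pics/a.png",np.hstack([a,b]))
E
```

```text
time_s: 3.65
eef_pos: [452.2, -25.7, 141.2]
orientation: [-0.0, 0.995, 0.098, -0.0]
force: [-2.2, -0.7, 0.3]
finger_gap: 0.0
finger_force: 1.0
t 3.65 gatexyz [-48.8   0.9] 141.2 yaw err -0.01 zaxis [-0.  0. -1.] F shaker [-2.3 -0.3] 0.3 gap 0.0
290 260
285 221
```

View pics/a.png

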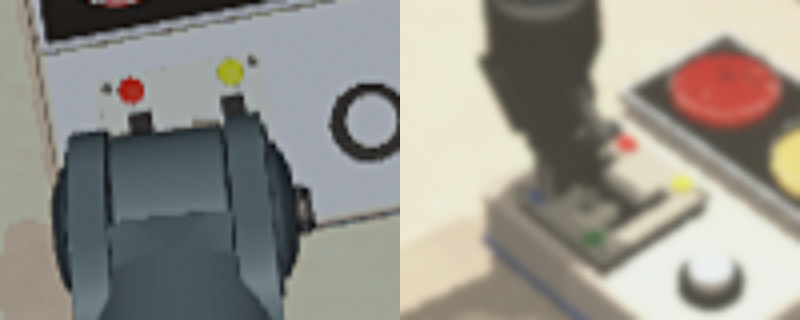

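The wrist hides the lever from above. The scene view shows the fingers behind the ball, and the 2.3 N force matches the lever moving. I'll continue towards the cross channel (TCP x about −25).

```bash
python3 -m pendant '0 3 0 0 0; 0 3 0 0 0; 0 3 0 0 0; 0 3 0 0 0;0 3 0 0 0;0 3 0 0 0;0 2 0 0 0; 0 1 0 0 0; 0 0 0 0 0' ; python3 w.py; python3 -m pendant '0 1 0 0 0; 0 1 0 0 0;0 0 0 0 0'; python3 w.py
```

```text
time_s: 4.88
eef_pos: [472.9, -21.6, 141.3]
orientation: [-0.0, 0.995, 0.098, 0.0]
force: [-2.1, -0.6, 0.9]
finger_gap: 0.001
finger_force: 0.9
t 4.88 gatexyz [-27.8   1. ] 141.3 yaw err -0.02 zaxis [ 0.  0. -1.] F shaker [-2.2 -0.1] 0.9 gap 0.0
time_s: 5.25
eef_pos: [474.8, -21.3, 141.3]
orientation: [-0.0, 0.995, 0.098, 0.0]
force: [-2.9, -0.4, 1.3]
finger_gap: -0.001
finger_force: 0.9
t 5.25 gatexyz [-25.9   0.9] 141.3 yaw err -0.02 zaxis [ 0.  0. -1.] F shaker [-2.9  0.2] 1.3 gap -0.0
```

```bash
for i in 1; do python3 -m pendant '0 1 0 0 0; 0 0 0 0 0'|grep force; done; python3 w.py; python3 -m pendant '0 1 0 0 0; 0 0 0 0 0' >/dev/null; python3 w.py;  python3 -m pendant '0 1 0 0 0; 0 0 0 0 0' >/dev/null; python3 w.py
```

```text
force: [-0.9, -0.7, 1.3]
finger_force: 0.9
t 5.5 gatexyz [-24.8   0.9] 141.3 yaw err -0.02 zaxis [ 0.  0. -1.] F shaker [-1.1 -0.5] 1.3 gap -0.0
t 5.75 gatexyz [-23.8   0.9] 141.3 yaw err -0.01 zaxis [ 0.  0. -1.] F shaker [-2.7 -0.1] 0.4 gap -0.0
t 6.0 gatexyz [-22.8   0.9] 141.3 yaw err -0.02 zaxis [ 0.  0. -1.] F shaker [-2.1 -0.4] 1.0 gap -0.0
```

```bash
for i in 1; do python3 -m pendant '0 1 0 0 0; 0 0 0 0 0'>/dev/null; done; python3 w.py; python3 -m pendant '0 1 0 0 0; 0 0 0 0 0' >/dev/null; python3 w.py;  python3 -m pendant '0 1 0 0 0; 0 0 0 0 0' >/dev/null; python3 w.py
```

```text
t 6.25 gatexyz [-21.9   0.9] 141.3 yaw err -0.02 zaxis [ 0.  0. -1.] F shaker [-2.4  0.7] 1.7 gap -0.0
t 6.5 gatexyz [-21.2   0.9] 141.2 yaw err -0.02 zaxis [-0.001 -0.    -1.   ] F shaker [-3.6  0.2] 1.9 gap -0.0
t 6.75 gatexyz [-20.8   0.9] 141.1 yaw err -0.02 zaxis [-0.002 -0.    -1.   ] F shaker [-5.8  0.7] 3.8 gap -0.0
```

The force rose to 5.8 N at TCP x −20.8, so the stem is against the rear wall of the channel and the ball is at x of about +3.7. I'll back off and go round to the left of the ball.

```bash
python3 -m pendant '0 -10 0 0 0; 0 -15 0 0 0; 0 0 -25 0 0; 0 0 -24 0 0; 0 15 0 0 0; 0 15 0 0 0; 0 20 0 0 0; 0 0 5 0 0; 0 0 5 0 0; 0 0 0 0 0' >/dev/null; python3 w.py
python3 - <<'E'
from h import *
for n in ("top","scene"):
    c=cam(n); u,v=proj(c,[490,-25,130]).astype(int)
    k=c["frame"][max(v-40,0):v+40,u-50:u+50]; cv2.imwrite(f"pics/b_{n}.png",cv2.resize(k,None,fx=4,fy=4))
a=cv2.imread("pics/b_top.png");b=cv2.imread("pics/b_scene.png");cv2.imwrite("pics/b.png",np.hstack([a,b]))
E
```

```text
t 8.0 gatexyz [ 4.2 38.7] 140.9 yaw err -0.14 zaxis [-0.001 -0.001 -1.   ] F shaker [-0.2  0.4] 0.4 gap -0.0
```

View pics/b.png

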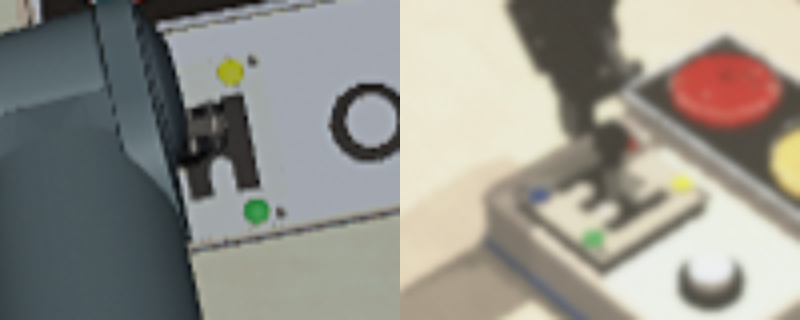

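The lever now stands upright in the cross channel with the fingers to its left. I'll push right in small steps.

```bash
python3 -m pendant '0 0 3 0 0; 0 0 3 0 0; 0 0 3 0 0; 0 0 3 0 0; 0 0 0 0 0' >/dev/null; python3 w.py;python3 -m pendant '0 0 3 0 0; 0 0 3 0 0; 0 0 3 0 0; 0 0 3 0 0; 0 0 0 0 0' >/dev/null; python3 w.py; python3 -m pendant '0 -1 3 0 0; 0 -1 3 0 0; 0 0 3 0 0; 0 0 0 0 0' >/dev/null; python3 w.py
```

```text
t 8.72 gatexyz [ 5.1 27.8] 141.3 yaw err -0.04 zaxis [ 0.  0. -1.] F shaker [-0.1 -0.3] 0.1 gap -0.0
t 9.35 gatexyz [ 5.2 15.3] 141.3 yaw err -0.05 zaxis [ 0. -0. -1.] F shaker [0.6 1.2] -0.1 gap -0.0
t 9.85 gatexyz [2.9 6.3] 141.2 yaw err -0.06 zaxis [-0. -0. -1.] F shaker [0.1 1.2] 0.1 gap -0.0
```

Run:
```python
from h import *
for n in ("top","scene"):
    c=cam(n); u,v=proj(c,[490,-25,130]).astype(int)
    k=c["frame"][max(v-40,0):v+40,u-50:u+50]; cv2.imwrite(f"pics/c_{n}.png",cv2.resize(k,None,fx=4,fy=4))
a=cv2.imread("pics/c_top.png");b=cv2.imread("pics/c_scene.png");cv2.imwrite("pics/c.png",np.hstack([a,b]))
```

```text
(no output)
```

View pics/c.png

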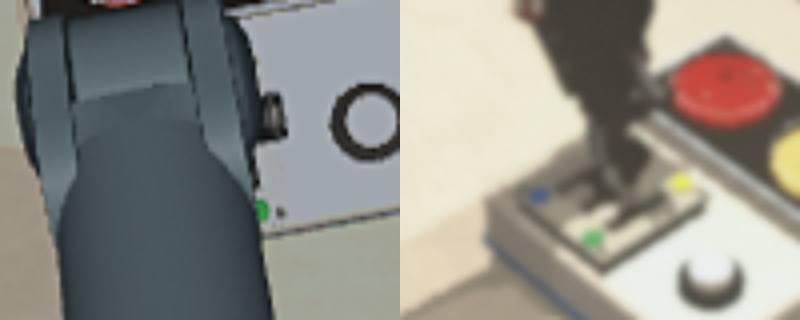

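The lever is moving right along the channel. I'll continue until it reaches the stop.

```bash
python3 -m pendant '0 -0.5 2 0 0; 0 -0.5 2 0 0; 0 0 2 0 0; 0 0 2 0 0; 0 0 2 0 0; 0 0 0 0 0' >/dev/null; python3 w.py;python3 -m pendant '0 0 2 0 0; 0 0 2 0 0; 0 0 2 0 0; 0 0 0 0 0' >/dev/null; python3 w.py; python3 -m pendant '0 0 2 0 0; 0 0 2 0 0; 0 0 0 0 0' >/dev/null; python3 w.py
```

```text
t 10.7 gatexyz [ 1.7 -3.4] 141.1 yaw err -0.04 zaxis [-0.001 -0.    -1.   ] F shaker [0.7 0.9] -1.2 gap -0.0
t 11.2 gatexyz [ 1.9 -9.5] 141.2 yaw err -0.04 zaxis [-0. -0. -1.] F shaker [-0.9  1.5] -1.1 gap -0.0
t 11.57 gatexyz [  2.1 -13.4] 141.3 yaw err -0.04 zaxis [ 0. -0. -1.] F shaker [-0.1  1.3] -0.8 gap -0.0
```

```bash
for i in 1; do python3 -m pendant '0 0 2 0 0; 0 0 1 0 0; 0 0 0 0 0' >/dev/null; done; python3 w.py;python3 -m pendant '0 0 1.5 0 0; 0 0 1.5 0 0; 0 0 0 0 0' >/dev/null; python3 w.py; python3 -m pendant '0 0 1 0 0; 0 0 1 0 0; 0 0 0 0 0' >/dev/null; python3 w.py
```

```text
t 11.95 gatexyz [  2.1 -16.3] 141.3 yaw err -0.03 zaxis [ 0. -0. -1.] F shaker [0.  1.8] -1.3 gap -0.0
t 12.32 gatexyz [  2.  -18.1] 141.2 yaw err 0.02 zaxis [-0.     0.001 -1.   ] F shaker [0.3 5.2] -2.4 gap -0.0
t 12.7 gatexyz [  2.  -18.6] 141.1 yaw err 0.07 zaxis [-0.001  0.003 -1.   ] F shaker [-1.2  7.7] -1.2 gap -0.0
```

The right stop is reached (7.7 N). I'll back off to the left, go round behind the ball, and look before pushing it forward.

```bash
python3 -m pendant '0 0 -12 0 0; 0 0 -12 0 0; 0 20 0 0 0; 0 20 0 0 0; 0 5 0 3 0; 0 0 16 0 0; 0 0 16 0 0; 0 0 17 0 0; 0 0 0 0 0' >/dev/null; python3 w.py;  python3 - <<'E'
from h import *
for n in ("top","scene"):
    c=cam(n); u,v=proj(c,[490,-45,130]).astype(int)
    k=c["frame"][max(v-40,0):v+40,u-50:u+50]; cv2.imwrite(f"pics/d_{n}.png",cv2.resize(k,None,fx=4,fy=4))
a=cv2.imread("pics/d_top.png");b=cv2.imread("pics/d_scene.png");cv2.imwrite("pics/d.png",np.hstack([a,b]))
E
```

```text
t 13.82 gatexyz [ 46.3 -49.5] 138.2 yaw err -0.32 zaxis [-0.    -0.001 -1.   ] F shaker [0.2 0.3] 0.0 gap 0.0
```

View pics/d.png

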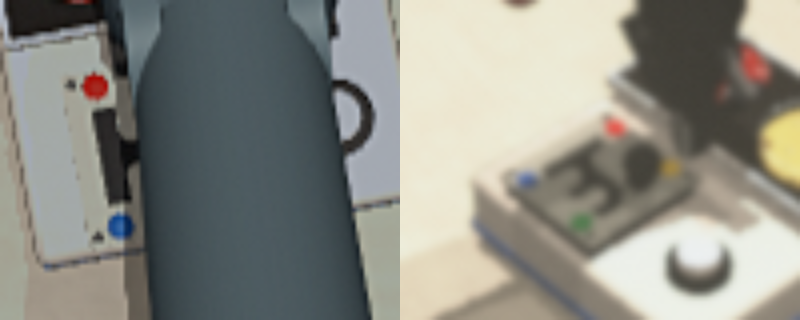

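The ball is at the right end of the channel with the fingers behind it. I'll centre on it and push forward.

```bash
python3 -m pendant '0 0 -5 1 0; 0 -6 0 0 0; 0 -6 0 0 0; 0 -4 0 0 0; 0 -3 0 0 0; 0 -3 0 0 0; 0 -3 0 0 0; 0 -3 0 0 0; 0 0 0 0 0' >/dev/null; python3 w.py; python3 -m pendant '0 -3 0 0 0; 0 -3 0 0 0; 0 -3 0 0 0; 0 -3 0 0 0; 0 0 0 0 0' >/dev/null; python3 w.py; python3 -m pendant '0 -3 0 0 0; 0 -3 0 0 0; 0 -3 0 0 0; 0 -3 0 0 0; 0 0 0 0 0' >/dev/null; python3 w.py
```

```text
t 15.05 gatexyz [ 19.4 -41.4] 137.8 yaw err -0.03 zaxis [ 0.001 -0.    -1.   ] F shaker [ 2.4 -1.1] 0.6 gap -0.0
t 15.68 gatexyz [  6.2 -41. ] 137.0 yaw err -0.03 zaxis [-0.001 -0.    -1.   ] F shaker [ 1.  -0.3] 0.3 gap 0.0
t 16.3 gatexyz [ -5.7 -40.7] 137.0 yaw err -0.01 zaxis [-0.001  0.    -1.   ] F shaker [1.8 1.4] -1.8 gap -0.0
```

```bash
python3 -m pendant '0 -2 0 0 0; 0 -2 0 0 0; 0 0 0 0 0' >/dev/null; python3 w.py; python3 -m pendant '0 -1.5 0 0 0; 0 -1.5 0 0 0; 0 0 0 0 0' >/dev/null; python3 w.py; python3 -m pendant '0 -1 0 0 0; 0 -1 0 0 0; 0 0 0 0 0' >/dev/null; python3 w.py
```

```text
t 16.68 gatexyz [ -9.1 -40.9] 137.3 yaw err -0.02 zaxis [-0.  0. -1.] F shaker [0.8 0.2] -2.3 gap 0.01
t 17.05 gatexyz [-10.1 -40.9] 137.7 yaw err 0.01 zaxis [ 0.004  0.001 -1.   ] F shaker [6.5 1.2] -3.5 gap 0.0
t 17.43 gatexyz [-10.5 -40.8] 138.1 yaw err 0.03 zaxis [ 0.008  0.001 -1.   ] F shaker [8.7 1. ] -5.5 gap -0.0
```

The lever is at the stop (8.7 N at ball x of about −36). I'll back away, rise, move above the button and check the lever.

```bash
python3 -m pendant '0 10 0 0 0; 0 15 0 0 0; 0 0 0 -20 0; 0 0 25 -20 0; 0 -5 41 0 0; 0 -14 0 0 0; 0 0 0 0 0; 0 0 0 0 0' >/dev/null; python3 w.py;  python3 - <<'E'
from h import *
for n in ("top","scene"):
    c=cam(n); u,v=proj(c,[490,-60,130]).astype(int)
    k=c["frame"][max(v-40,0):v+40,u-50:u+50]; cv2.imwrite(f"pics/e_{n}.png",cv2.resize(k,None,fx=4,fy=4))
a=cv2.imread("pics/e_top.png");b=cv2.imread("pics/e_scene.png");cv2.imwrite("pics/e.png",np.hstack([a,b]))
E
```

```text
t 18.43 gatexyz [  -7.7 -105.7] 177.1 yaw err 0.09 zaxis [-0.001  0.001 -1.   ] F shaker [-0.2  0.4] -0.7 gap -0.0
```

View pics/e.png

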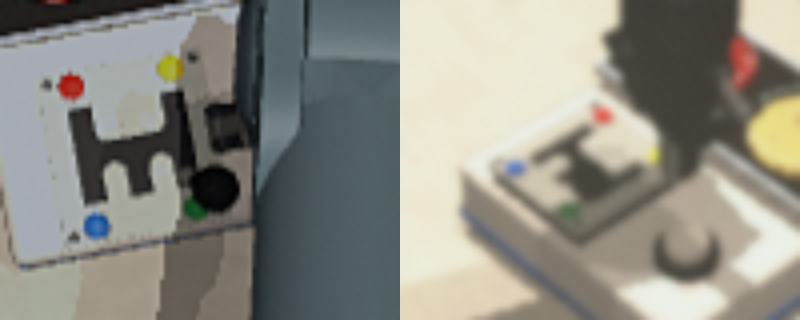

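From above, the ball sits beyond the front-right slot, just beside green (crop 214,189). I'll check its position in numbers.

Run:
```python
from w import *
c=cam(); u0,v0=proj(c,[490,-60,130]).astype(int); V=c["frame"].max(2)
print(c["frame"][v0-40+47,u0-50+53],c["frame"][v0,u0-50+20])
m=(V<22).astype(np.uint8); x,y=u0-50+53,v0-40+47
a=cen(m,(x-8,y-8,x+9,y+9)); b=ray(c,a[0],a[1],129); print(a,(R.T@(b[:2]-g)).round(1))
```

```text
[17 15 16] [41 44 46]
(307.68468468468467, 266.990990990991, 111.0) [-32.5 -41.4]
```

Run:
```python
from w import *
c=cam(); V=c["frame"].max(2)
print(V[258:278,298:320])
for th in (20,22,26): 
    n,l,s,ce=cv2.connectedComponentsWithStats((V<th).astype(np.uint8)); k=l[267,307]; b=ray(c,*ce[k],129); print(th,s[k],ce[k],(R.T@(b[:2]-g)).round(1))
from math import sin,cos
for a in (-.25,-.27,-.29):
    d=np.array([np.tan(a),np.tan(-.345),1]);d/=np.linalg.norm(d);p=130*d; w=g+R@p[:2]; print(a,p.round(1),proj(c,[*w,12+p[2]]).round(1))
c=cam("scene"); 
for a in (-.25,-.29):
    d=np.array([np.tan(a),np.tan(-.345),1]);d/=np.linalg.norm(d);p=130*d; w=g+R@p[:2]; print(a,proj(c,[*w,12+p[2]]).round(1))
u,v=proj(c,[*w,130]).astype(int); print(c["frame"].max(2)[v-12:v+16,u-14:u+14])
```

```text
[[ 46  53  16  16  12  51 108 102 102 108  36  28  22  42  58  89  86  95
   93 117  71  44]
 [ 42  51  15  15  14  17 109 104 102 102  80  74  76  99 112 133 131 127
  125 132  49  57]
 [ 47  47  14  15  15   4 110 104 103 102 108 107 118 129 126 124 122 121
  121 130  49  64]
 [ 71  43  15  14  15   3 103 108 108  91  95  92 105 129 125 123 121 120
  121 130  47  69]
 [ 96  44  20  27  28   8  79  98  95  43  39  39  67 111 119 126 122 120
  122 129  44  92]
 [107  45  51  59  56  24  52  46   0   0   0   0   0  17  80 112 127 121
  121 130  45 117]
 [146  60  69  74  64  27   5   5   3  11  13   6   7   1   0  44 130 124
  122 131  38 107]
 [187  67  65  76  36   3   9   9   5   6  13   8  12  12   2   0 117 127
  122 131  19 108]
 [183  63  44  61  18   2   8   7  11  12  10   8   9  12   7   0  50 130
  126 133  18 114]
 [180 115  41  70  35   5   8   9  12  13  14  12  11  11   8   2  11 134
  127 132  23 115]
 [174 164  88 108  87  13   9  11  12  16  18  17  11   9   9   0   6 135
  127 133  25 108]
 [170 180 103 105 107  20   9  10  13  17  13  15  14  11   6   0  22 132
  1
[... 3686 characters left out ...]
201 171 134 113 110 116 116 113 109 108 108 106 110 115 124 127 126 125
  122 119 112 106  96  89  92 105 121 133]
 [215 202 173 137 110 103 105 106 108 110 109 108 109 116 124 126 124 120
  115 108  99  92  91  97 109 127 141 148]
 [205 212 203 176 145 117 102 101 104 109 111 108 107 113 121 123 118 112
  104  96  91  94 107 122 134 144 150 153]
 [181 199 207 199 178 146 115 101 100 106 111 111 110 112 116 116 108 100
   94  94 101 115 130 142 149 152 154 153]
 [158 175 188 188 176 156 134 114 101  98 106 111 112 111 109 104  98  94
   99 110 124 137 146 153 154 154 155 154]
 [141 152 159 161 158 154 145 133 116 103  97 103 106 104  98  94  95 108
  122 134 144 150 153 154 155 155 153 153]]
```

A clean mask puts the ball at (−34, −42.5), which agrees with −0.29 rad (home) to under a pixel. Now the button.

```bash
python3 -m pendant '0 5.5 1 20 0; 0 0 0 20 0; 0 0 0 12 0; 0 0 0 4 0; 0 0 0 3 0; 0 0 0 2 0; 0 0 0 0 0' >/dev/null; python3 w.py; python3 -m pendant '0 0 0 2 0; 0 0 0 2 0; 0 0 0 0 0' >/dev/null; python3 w.py
```

```text
t 19.55 gatexyz [  -2.  -108.2] 116.9 yaw err -0.02 zaxis [ 0.001 -0.    -1.   ] F shaker [ 0.1 -0.2] 2.0 gap -0.0
t 19.93 gatexyz [  -2.  -108.3] 112.7 yaw err -0.02 zaxis [ 0.001 -0.    -1.   ] F shaker [-0.6  1.1] 3.7 gap 0.0
```

```bash
python3 -m pendant '0 0 0 1 0; 0 0 0 1 0; 0 0 0 0 0' >/dev/null; python3 w.py; python3 -m pendant '0 0 0 1 0; 0 0 0 1 0; 0 0 0 0 0; 0 0 0 0 0' >/dev/null; python3 w.py
```

```text
t 20.3 gatexyz [  -1.9 -108.3] 111.1 yaw err -0.02 zaxis [ 0.001 -0.    -1.   ] F shaker [-0.9  0.9] 6.8 gap -0.0
t 20.8 gatexyz [  -1.9 -108.3] 110.9 yaw err -0.03 zaxis [ 0.    -0.001 -1.   ] F shaker [-5.   1.4] 17.9 gap 0.0
```

The button is firmly bottomed (17.9 N at z 111). I'll release it, retreat and take a final look.

```bash
python3 -m pendant '0 0 0 -5 0; 0 0 0 -20 0; 0 0 0 -40 0; 0 0 0 -40 0; 0 0 50 0 0; 0 0 50 0 0; 0 0 50 0 0; 0 0 50 0 0; 0 0 0 0 0; 0 0 0 0 0; 0 0 0 0 0' >/dev/null; python3 w.py;  python3 - <<'E'
from w import *
c=cam(); cv2.imwrite("pics/f.png",cv2.resize(c["frame"][160:310,110:430],None,fx=2.5,fy=2.5)); V=c["frame"].max(2)
n,l,s,ce=cv2.connectedComponentsWithStats((V<22).astype(np.uint8)); k=l[267,307]; b=ray(c,*ce[k],129); print(s[k],(R.T@(b[:2]-g)).round(1))
E
```

```text
t 22.18 gatexyz [  -1.9 -305.8] 212.7 yaw err 0.15 zaxis [-0.001  0.002 -1.   ] F shaker [0.1 1.1] 0.7 gap -0.0
[     0      0    640    480 293345] [ 12.3 -74.1]
```

View pics/f.png

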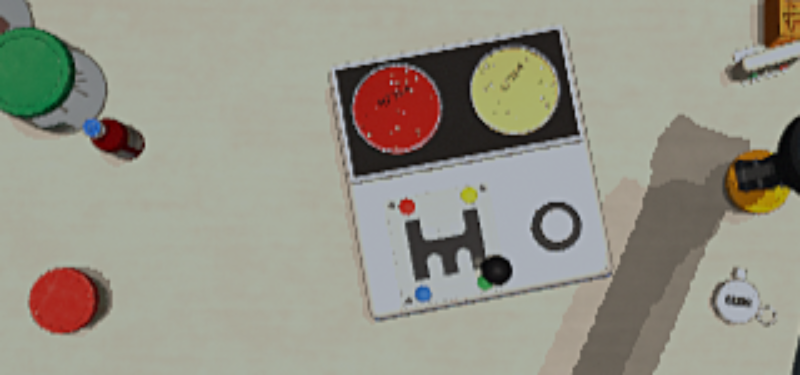

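The last picture shows the ball at full-frame pixel (308.8, 268), against (308.3, 268) predicted for −0.29 rad. The dishes, cups and bottle are where they were, and the arm is clear.

```bash
python3 -c "from bench import job_done; print(job_done())"
```

```text
the job is handed in; nothing more can be done
None
```

The lever is home in the green (front-right) slot, the start button was pressed fully down and released after that, and the job is handed in.

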